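# Swing the lamp over the darts scorer

## Task

Someone has left a beer bottle on top of the scorer, just where the lamp has to hang: set it down gently, standing in the middle of the beer mat, then swing the stiff-jointed lamp so that its bar head is left centred above the scorer and in line with the scorer's long side. Keep the bottle upright all the time, do not let the lamp or the gripper knock the bell, the bottle, the flight boxes or the dart case, and do not press the scorer's red button.

Things in the scene. Friction and masses are not known exactly. Their poses are not given: they have to be found in the camera images.
- scorer: Boxy grey electronic darts scorer, screwed to the counter: 160 mm (its x) by 220 mm (its y, the long side) by 65 mm high, flat top with a thin keypad. Origin at the centre of its underside. Its front with the dark display looks to its -x.
- scorer_button (a joint): Travel of the fat red push button on the scorer's top, in m: 0 is up, 0.006 fully pressed (5 N). The button is 40 mm across in a black collar 56 mm across, centred 45 mm towards the front (-x) and 62 mm to the -y side of the scorer's centre; its top is 22 mm above the scorer's top.
- bottle: Heavy green glass beer bottle with a crown cap, 0.4 to 0.85 kg, 235 mm tall; it starts upright on the scorer's flat top. Origin at the centre of its underside, z up its axis. Body 62 mm across up to 125 mm height, shoulder from there to 172 mm, neck 27 to 29 mm across from 172 to 216 mm, lip and cap 31 mm across above.
- mat: Square cork beer mat with a red disc, 100 by 100 mm, 4 mm thick, stuck to the counter. Origin at the centre of its underside.
- lamp: LED lamp: a fixed pillar, two stiff jointed arms and a bar-shaped head, all moving level (upright axes). This body is the pillar: foot 110 mm across, pillar 26 mm (hub 42 mm), 170 mm high, screwed to the counter; origin at the centre of the foot's underside. With all joints at 0, arms and head stretch straight along the pillar's -x and the bar lies along the pillar's y.
- lamp_arm1 (a joint): Angle of arm 1 about the pillar, rad, counter-clockwise from above, -2.0 to 2.0. Arm 1: 210 mm from pillar axis to elbow axis, 24 mm wide (38 mm at its ends), at 170 to 192 mm above the counter. All lamp joints are stiff by friction and stay where they are left; this one takes about 0.6 N m to turn.
- lamp_arm2 (a joint): Angle of arm 2 against arm 1 at the elbow, rad, counter-clockwise from above, 0 is straight, -2.6 to 2.6; about 0.45 N m to turn. Arm 2: 210 mm from elbow axis to swivel axis, 24 mm wide (38 mm at its ends), at 195 to 217 mm above the counter. It starts bent, negative.
- lamp_head (a joint): Angle of the head against arm 2 at the swivel, rad, counter-clockwise from above, -2.6 to 2.6; about 0.2 N m to turn. The head is an aluminium bar 200 mm long, 70 mm wide, at 199 to 225 mm above the counter, its middle 55 mm from the swivel axis.
- lamp_axis (a point): Point on the pillar's axis (the axis of lamp_arm1), 200 mm above the counter; axes as the pillar.
- lamp_elbow (a point): Point on the elbow axis, 200 mm above the counter; -x points along arm 2 to the swivel.
- lamp_swivel (a point): Point on the head's swivel axis, 200 mm above the counter; -x points to the middle of the bar.
- lamp_grip (a point): Middle of the black grip fin that stands on the bar's middle, along its length: fin 90 mm long, 16 mm thick, from 225 to 265 mm above the counter. The point is right above the bar's middle, 249 mm above the counter, 24 mm above the bar. Its y runs along bar and fin, its x across them towards the swivel.
- bell: Brass bell hanging from a slim brass gallows on a round dark wooden foot, free-standing, 1.3 kg, 249 mm tall in all, everything within 56 mm of the upright line through its origin. Origin on the underside, 4 mm from the centre of the 104 mm foot. Tall enough for the lamp to strike.
- box1: Lowest of three blue plastic flight boxes stacked on the counter, each 62 by 88 by 22 mm (stack 66 mm high). Origin at the centre of its underside.
- box2: Middle flight box of the stack; origin at the centre of its underside.
- box3: Top flight box of the stack; origin at the centre of its underside.
- case: Clear acrylic dart case with three darts, lying flat, 85 mm (x) by 185 mm (y) by 36 mm high. Origin at the centre of its underside.

How it is judged:
By the outcome, as a careful person would: the job done as asked, in the order asked, and still so for the second after the job is handed in, with the robot touching nothing.
It also fails if it takes over 59 s, if anything falls off the work surface, if the arm or the gripper's body presses on something with over 40 N, if the wrist force passes 120 N, or if a joint passes its speed limit or range.

## Robot

A 6-joint arm with a two-finger parallel gripper is mounted at the origin on the work surface. World frame = base frame: x ahead of the robot, y to its left, z up, the work surface at z = 0. Lengths are in m, angles in rad, forces in N, time in s.
With the tool pointing down it reaches from about 0.4 to 0.825 m from the base axis. Payload 7 kg.
Tool frame: the origin (TCP) lies where the fingers leave the gripper's body, on its centre line; the fingertips stand 73 mm ahead of it and the grasp point (between the pads) lies 54 mm ahead of it; z points along the fingers, y is the line along which they close (so a half turn about z gives the same grasp; the last joint's range is limited). The gripper opens to 85 mm and grips with 20 to 120 N. Pads are 22 mm wide; open, the fingers measure 114 mm over their backs; the gripper's body (76 mm by 85 mm) begins 54 mm behind the grasp point. The pads swing forward as they close: fully open they stand 13 mm farther back than shut.
Start: joints at [-0.946, 0.359, 0.012, 0, -1.224, -0.288], TCP at [0.223, -0.637, 0.304] pointing down, gripper open.
Joint ranges: [-3.07, 3.07], [-1.43, 2.12], [-1.02, 1.25], [-3.03, 1.67], [-3.05, -0], [-3.03, 3.03]. Speed limits (rad/s): [2.39, 2.39, 3.01, 3.14, 3.14, 3.14].

## Interface

Orientations are given as a unit quaternion [x, y, z, w].
In Python, from cell import bot, get_image, camera_info, ticket gives the robot as it stands.
- The arm moves only by the tool step_arm, never from a script. Its argument "targets" is a list of rows, each a list of 7 numbers: the turn, a rotation vector about the tool's x, y, z in rad, then the shift along the tool's x, y, z in mm, then the closure, from -1 (fully open) to 1 (shut). A call has 1 to 5 rows; each row shifts and turns the commanded pose from where the row before left it, along the tool's axes as they then stand; what a row does not reach is not made up. A row lasts 1/8 s, in which the tool goes at most 62.5 mm and 10.7 degrees, less where a joint would pass 70% of its speed; a pose out of reach is approached as far as the arm can. A call with a gripper value outside its range is refused whole. The fingers move at their own pace and stop on an object; the grip force is fixed at half the most. Time passes only in rows, so rows that do not move let the fingers close. It gives the time, the measured TCP pose, the force, the opening and the grip force at its end, in the units of the state.
- bot.sense(): the state, without advancing time (a new reading comes with each control period).
- get_image(name): name is "side" or "top" or "wrist"; returns (picture, depth): 480x640x3 uint8, blue, green, red; 480x640 float32, m along the optical axis (not along the pixel's ray), 0 where there is no reading.
- camera_info(name): a dict with "vertical_fov" (degrees; the focal length in pixels is half the picture's height over the tangent of half this angle, whatever the lens; pixels are square), "cx", "cy" (the principal point, pixels), "cam_to_world" (4x4, takes a point from camera to world coordinates). Camera axes: x right, y down, z forward; pixel columns grow to the right and rows downward; lengths in m; the calibration is good to about 2 mm. A picture is of the moment at which its call begins: read the wrist's pose just before it. camera_info takes no time and is no camera call; for the wrist camera it gives the pose at the moment of the call.
- ticket.hand_in(): hands the job in; it is judged then, once.
The state is a dict: "time_s": time; "joint_pos": joint angles; "dq": joint speeds; "tau": joint torques, N m; "position": TCP position; "ee_rot": TCP orientation; "contact_force": force on the tool from outside, world axes, zero at the start; "wrist_torque": the same for the moment, N m; "finger_gap": finger opening in m; "finger_force": force on a finger pad.
Only numpy, scipy, OpenCV 4.12 (cv2) and the standard library are available. Lean on these libraries where they do the work, as an engineer would, in place of code of your own. Each camera call takes 0.05 s, during which the arm holds its last target. There are 200 camera calls.

## Working session

There is one attempt and no reset: what is moved stays moved. The work goes in short steps, Python scripts to look and compute and a tool call to move; the robot and the scene stay as the last step left them, time stands still between calls to the robot, and variables do not carry over. Pictures are saved under pics/ and viewed, at most 10 in all, crops included, and the job is handed in when it is done.

Besides the shell and the picture viewer there is one more tool, called after "Emit:" by a JSON object that holds its "api" and its "payload". step_arm: Moves the arm, as the interface text tells. Its arguments: {"type":"object","properties":{"targets":{"type":"array","items":{"type":"array","items":{"type":"number"}}}},"required":["targets"]}

```bash
mkdir -p pics; ls; python3 - <<'E'
from cell import bot,get_image,camera_info
import cv2,numpy as np
for n in("top","side"):
    p,d=get_image(n);i=camera_info(n);cv2.imwrite(f"pics/{n}0.png",p);np.save(f"pics/{n}0.npy",d)
    print(n,i["vertical_fov"],i["cx"],i["cy"],np.round(i["cam_to_world"],4).tolist())
s=bot.sense();print(s)
E
```

```text
pics
top 55.88460289790161 323.76409395552713 240.36222666193322 [[0.0278, -0.9942, 0.1034, 0.5157], [-0.9996, -0.0268, 0.0112, 0.0147], [-0.0083, -0.1037, -0.9946, 1.1686], [0.0, 0.0, 0.0, 1.0]]
side 51.108617088813695 321.777940750299 241.06712405085796 [[-0.7717, -0.3673, 0.5191, 0.0858], [-0.6358, 0.4653, -0.6159, 0.6662], [-0.0153, -0.8053, -0.5926, 0.7712], [0.0, 0.0, 0.0, 1.0]]
{'time_s': 0.1, 'joint_pos': array([-9.45887378e-01,  3.59332669e-01,  1.11884645e-02, -2.91705797e-04,
       -1.22409928e+00, -2.88078408e-01]), 'dq': array([ 0.00111685, -0.00300442,  0.00301655,  0.00159322, -0.00025758,
        0.00070164]), 'tau': array([-1.65943926e-03, -5.84763765e+01,  2.94108993e+01,  6.95450932e+00,
       -3.17403770e-03, -7.23158536e-06]), 'position': array([ 0.22295721, -0.63679406,  0.3030656 ]), 'ee_rot': array([-1.67571250e-01,  9.85859693e-01,  7.09940175e-04, -1.95860800e-04]), 'contact_force': array([-0.18880158,  0.34793654,  0.07181465]), 'wrist_torque': array([ 0.00010498, -0.02608996,  0.00516674]), 'finger_force': 0.0, 'finger_gap': 0.0853494812584309}
```

View pics/top0.png

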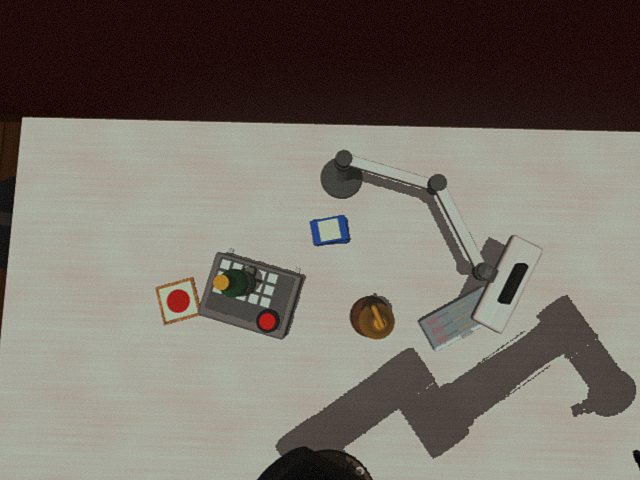

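View pics/side0.png

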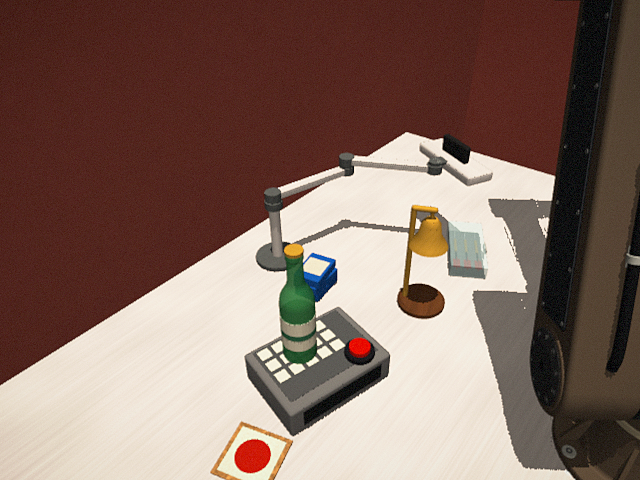

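Top view: the mat disc is at (178,301), the bottle cap at (221,283) on the scorer around (253,295), and the button at (268,321). The boxes are at (330,230), the bell at (372,316), and the pillar hub at (344,158). The elbow is at (437,183), the swivel at (484,271), the fin at (513,283) and the case at (455,318). The side view agrees: the bell stands between the lamp head and the scorer.

```bash
cat > h.py <<'E'
import numpy as np,cv2
from cell import bot,get_image,camera_info
def cam(n):
    i=camera_info(n);return 240/np.tan(np.radians(i["vertical_fov"]/2)),i["cx"],i["cy"],np.array(i["cam_to_world"])
def cloud(n,d):
    f,cx,cy,T=cam(n);v,u=np.mgrid[:480,:640]
    P=np.stack([(u-cx)/f*d,(v-cy)/f*d,d],-1);return P@T[:3,:3].T+T[:3,3]
def ray(n,u,v,z):
    f,cx,cy,T=cam(n);r=T[:3,:3]@np.array([(u-cx)/f,(v-cy)/f,1]);return T[:3,3]+r*(z-T[2,3])/r[2]
def blobs(m,amin=30):
    k,l,s,c=cv2.connectedComponentsWithStats(m.astype(np.uint8));return [(l==i,s[i],c[i]) for i in range(1,k) if s[i,4]>=amin]
def rect(xy):
    (c,s,a)=cv2.minAreaRect((xy*1000).astype(np.float32));return np.round(c,1),np.round(s,1),round(a,1)
E
python3 - <<'E'
from h import *
p=cv2.imread("pics/top0.png");d=np.load("pics/top0.npy");C=cloud("top",d);ok=d>0
hsv=cv2.cvtColor(p,cv2.COLOR_BGR2HSV);H,S,V=[hsv[...,i].astype(int) for i in range(3)]
z=C[...,2];roi=np.zeros(z.shape,bool);roi[130:360,140:560]=1
print("counter z",np.median(z[350:400,100:200]))
for a,b in((.008,.03),(.03,.045),(.055,.072),(.075,.095),(.175,.198),(.198,.222),(.215,.235),(.235,.255),(.255,.275),(.28,.32)):
    for m,s,c in blobs(roi&ok&(z>a)&(z<b),25):
        print(a,b,"px",np.round(c),"n",s[4],"rect",*rect(C[m][:,:2]),"mean",np.round(C[m].mean(0)*1000,1))
red=((H<8)|(H>172))&(S>170)&(V>90)&roi
for m,s,c in blobs(red):print("red",np.round(c,1),s[4],rect(C[m][:,:2]),"ray z4",ray("top",*c,.004)*1000,"z87",ray("top",*c,.087)*1000)
cap=(H>12)&(H<28)&(S>180)&(V>130)&roi
for m,s,c in blobs(cap):print("cap",np.round(c,1),s[4],"ray z.3",ray("top",*c,.3)*1000)
# side: cap & bell
p=cv2.imread("pics/side0.png");d=np.load("pics/side0.npy");C=cloud("side",d)
h=cv2.cvtColor(p,cv2.COLOR_BGR2HSV);H,S,V=[h[...,i].astype(int) for i in range(3)]
for m,s,c in blobs((H>12)&(H<28)&(S>180)&(V>100)):print("side cap",np.round(c,1),s[4],"ray .295",ray("side",*c,.295)*1000,C[m].mean(0)*1000)
m=(H>2)&(H<16)&(S>90);m[:285]=0;m[320:]=0;m[:,:390]=0;m[:,450:]=0
for m,s,c in blobs(m,60):print("foot",c,s,rect(C[m][:,:2]))
m=((H<8)|(H>172))&(S>170)&(V>90);m[:420]=0
for m,s,c in blobs(m,60):print("side red mat",c,ray("side",*c,.004)*1000)
E
```

```text
counter z -2.6008970067881165e-05
0.008 0.03 px [340. 181.] n 1009 rect [794.8  -8.7] [108.8  92.6] 63.3 mean [792.   -9.8  14.5]
0.008 0.03 px [442. 312.] n 146 rect [ 470.9 -281.6] [ 75.5 200. ] 54.4 mean [ 462.2 -274.6   19.5]
0.008 0.03 px [361. 311.] n 429 rect [455.1 -80.6] [ 71.9 102.8] 55.2 mean [459.1 -71.5  15. ]
0.03 0.045 px [452. 321.] n 2002 rect [ 448.7 -312.4] [ 86.4 183.9] 29.7 mean [ 441.8 -293.4   35.7]
0.055 0.072 px [329. 230.] n 903 rect [657.3  16. ] [62.5 88. ] 12.8 mean [656.4  15.8  66.1]
0.055 0.072 px [250. 296.] n 4567 rect [492.  205.5] [220.6 160.7] 75.3 mean [491.4 200.9  65.4]
0.075 0.095 px [267. 320.] n 394 rect [433.6 156.8] [54.2 52.8] 3.3 mean [434.2 156.1  82.9]
0.175 0.198 px [381. 170.] n 1233 rect [ 775.5 -108.4] [235.4  36.5] 74.6 mean [777.1 -96.1 189.6]
0.175 0.198 px [243. 283.] n 70 rect [519.7 199.9] [20.7 56. ] 87.2 mean [519.8 196.3 189.5]
0.175 0.198 px [375. 321.] n 249 rect [447.3 -93.8] [62.7 59.2] 69.1 mean [447.6 -90.  182. ]
0.198 0.222 px [456. 222.] n 1437 rect [ 654.3 -261.1] [243.1  37.6] 27.0 mean [ 662.1 -254.5  214.2]
0.
[... 1450 characters left out ...]
1]), array([ 37.9, 181.3]), 23.6) ray z4 [426.92049236 166.97149293   4.        ] z87 [433.24643702 156.11619911  87.        ]
cap [220.8 281.9] 174 ray z.3 [520.83314374 219.43838947 300.        ]
cap [377.2 318.9] 119 ray z.3 [459.31711362 -80.88632399 300.        ]
side cap [424.7 238.9] 1419 ray .295 [377.21680879  64.61262426 295.        ] [445.74022319 -76.09431854 182.34387596]
side cap [293.1 250.5] 217 ray .295 [522.47985355 218.21491955 295.        ] [522.12841018 218.636194   295.57549337]
foot [421.32871972 301.53200692] [ 398  285   47   34 1156] (array([254.4, 253.4]), array([100.8, 886.1]), 28.7)
side red mat [252.16291533 455.75026795] [470.7390843  396.43398356   4.        ]
```

Emit:
{"api": "step_arm", "payload": {"targets": [[0, 0, 0, 0, 0, -40, -1], [0, 0, 0, 0, 0, -50, -1], [0, 0, 0, -20, 18, -30, -1], [0, 0, 0, -41, 36, 0, -1], [0, 0, 0, -42, 37, 0, -1]]}}

```text
time_s: 0.72
position: [0.2905, -0.516, 0.4235]
ee_rot: [-0.167, 0.986, 0.0, 0.0]
contact_force: [0.6, 0.6, 1.2]
finger_gap: 0.0857
finger_force: 0.0
```

Emit:
{"api": "step_arm", "payload": {"targets": [[0, 0, 0, -42, 37, 0, -1], [0, 0, 0, -42, 37, 0, -1], [0, 0, 0, -42, 37, 0, -1], [0, 0, 0, -42, 37, 0, -1], [0, 0, 0, -42, 37, 0, -1]]}}

```text
time_s: 1.35
position: [0.4276, -0.2714, 0.4238]
ee_rot: [-0.168, 0.986, 0.0, -0.0]
contact_force: [1.3, -0.2, 0.0]
finger_gap: 0.085
finger_force: 0.0
```

Emit:
{"api": "step_arm", "payload": {"targets": [[0, 0, 0, -42, 37, 0, -1], [0, 0, 0, -39, 35, 0, -1], [0, 0, 0, -24, 52, 0, -1], [0, 0, 0, -24, 52, 0, -1], [0, 0, 0, -24, 52, 0, -1]]}}

```text
time_s: 1.98
position: [0.496, -0.0055, 0.4237]
ee_rot: [-0.168, 0.986, 0.0, -0.0]
contact_force: [1.3, -0.1, -0.4]
finger_gap: 0.0853
finger_force: 0.0
```

Emit:
{"api": "step_arm", "payload": {"targets": [[0, 0, 0, -24, 52, 0, -1], [0, 0, 0, -24, 52, 0, -1], [0, 0, 0, -24, 52, 0, -1], [0, 0, 0, -15, 30, 0, -1], [0, 0, 0, 0, 0, 0, -1]]}}

```text
time_s: 2.6
position: [0.5169, 0.1991, 0.4227]
ee_rot: [-0.169, 0.986, -0.0, -0.001]
contact_force: [-0.2, -0.9, 0.1]
finger_gap: 0.0851
finger_force: 0.0
```

```bash
cat >> h.py <<'E'
from scipy.spatial.transform import Rotation as Ro
def go(x,y,z,s=None):
    s=s or bot.sense();R=Ro.from_quat(s["ee_rot"]).as_matrix();p=s["position"]*1000
    print("t",round(s["time_s"],2),"pos",np.round(p,1),"yAng",round(np.degrees(np.arctan2(R[1,1],R[0,1])),2),"tilt",np.round(R[:2,2],4),"q",np.round(s["joint_pos"],2),"F",np.round(s["contact_force"],1),"M",np.round(s["wrist_torque"],2),"gap",round(s["finger_gap"],4),"ff",round(s["finger_force"],1))
    print("tool delta",np.round(R.T@(np.array([x,y,z])-p),1))
E
python3 - <<'E'
from h import *
go(521.3,219,314)
E
```

```text
t 2.6 pos [516.9 199.1 422.7] yAng 109.45 tilt [-0.0017 -0.001 ] q [ 0.72  0.1  -0.06 -0.   -1.41 -1.95] F [-0.2 -0.9  0.1] M [-0.02  0.04 -0.03] gap 0.0851 ff 0.0
tool delta [-11.   17.3 108.7]
```

Emit:
{"api": "step_arm", "payload": {"targets": [[0, 0, 0, -11, 17, 0, -1], [0, 0, 0, 0, 0, 35, -1], [0, 0, 0, 0, 0, 35, -1], [0, 0, 0, 0, 0, 25, -1], [0, 0, 0, 0, 0, 12, -1]]}}

```text
time_s: 3.22
position: [0.5215, 0.2161, 0.3156]
ee_rot: [-0.167, 0.986, -0.0, -0.001]
contact_force: [-0.2, -0.4, 1.4]
finger_gap: 0.0853
finger_force: 0.0
```

```bash
python3 - <<'E'
from h import *
go(521.3,219,314)
p,d=get_image("side");cv2.imwrite("pics/s1.png",p[180:420,180:460])
p,d=get_image("top");cv2.imwrite("pics/t1.png",p[230:370,140:340])
E
```

```text
t 3.23 pos [521.5 216.1 315.6] yAng 109.25 tilt [-0.0015 -0.0011] q [ 0.74  0.17 -0.22 -0.   -1.18 -1.97] F [-0.2 -0.4  1.4] M [-0.02  0.03 -0.  ] gap 0.0853 ff 0.0
tool delta [-0.7  2.8  1.6]
```

View pics/s1.png

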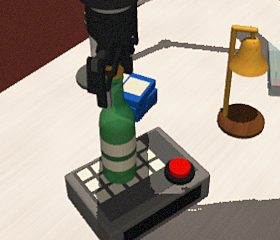

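The crop shows the open fingers on either side of the neck at about (117,75), with the bottle upright. I'll nudge 3 mm and close.

Emit:
{"api": "step_arm", "payload": {"targets": [[0, 0, 0, -1, 3, 1, -1], [0, 0, 0, 0, 0, 0, 0], [0, 0, 0, 0, 0, 0, 0.3], [0, 0, 0, 0, 0, 0, 0.6], [0, 0, 0, 0, 0, 0, 1]]}}

```text
time_s: 3.95
position: [0.5218, 0.2201, 0.3164]
ee_rot: [-0.168, 0.986, 0.0, 0.0]
contact_force: [-1.1, 0.8, 2.4]
finger_gap: 0.0267
finger_force: 58.1
```

Emit:
{"api": "step_arm", "payload": {"targets": [[0, 0, 0, 0, 0, 0, 1], [0, 0, 0, 0, 0, 0, 1], [0, 0, 0, 0, 0, 0, 1], [0, 0, 0, 0, 0, 0, 1]]}}

```text
time_s: 4.45
position: [0.5218, 0.22, 0.3164]
ee_rot: [-0.168, 0.986, 0.0, 0.0]
contact_force: [-2.0, 1.7, 5.5]
finger_gap: 0.0268
finger_force: 58.1
```

```bash
python3 - <<'E'
from h import *
go(521.3,219,314)
E
```

```text
t 4.45 pos [521.8 220.  316.4] yAng 109.31 tilt [0.0008 0.0007] q [ 0.74  0.17 -0.21  0.   -1.18 -1.98] F [-2.   1.7  5.5] M [ 0.87  0.57 -0.01] gap 0.0268 ff 58.1
tool delta [ 0.9 -0.8  2.4]
```

Emit:
{"api": "step_arm", "payload": {"targets": [[0, 0, 0, 0, 0, -2, 1], [0, 0, 0, 0, 0, -5, 1], [0, 0, 0, 0, 0, -10, 1], [0, 0, 0, 0, 0, -10, 1], [0, 0, 0, 0, 0, -5, 1]]}}

```text
time_s: 5.08
position: [0.5219, 0.2199, 0.349]
ee_rot: [-0.168, 0.986, 0.0, 0.001]
contact_force: [0.5, 0.9, -6.3]
finger_gap: 0.0269
finger_force: 58.2
```

```bash
python3 - <<'E'
from h import *
go(471.5,396.6,285)
p,d=get_image("side");cv2.imwrite("pics/s2.png",p[180:420,180:460])
E
```

```text
t 5.08 pos [521.9 219.9 349. ] yAng 109.3 tilt [0.001  0.0007] q [ 0.74  0.15 -0.16  0.   -1.25 -1.98] F [ 0.5  0.9 -6.3] M [0.04 0.01 0.01] gap 0.0269 ff 58.2
tool delta [-10.8 183.4  64.1]
```

View pics/s2.png

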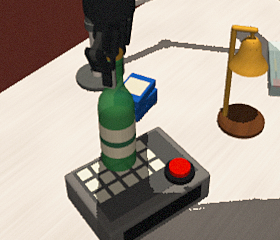

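Lifted: the bottle is clear of the keypad and upright, at about (117,130) in the crop. I'll carry it to the mat.

Emit:
{"api": "step_arm", "payload": {"targets": [[0, 0, 0, -1, 8, 0, 1], [0, 0, 0, -1, 16, 0, 1], [0, 0, 0, -1, 22, 0, 1], [0, 0, 0, -1, 24, 0, 1], [0, 0, 0, -2, 26, 0, 1]]}}

```text
time_s: 5.75
position: [0.4947, 0.3144, 0.3476]
ee_rot: [-0.168, 0.986, -0.0, -0.0]
contact_force: [0.3, 0.7, -5.5]
finger_gap: 0.0269
finger_force: 58.4
```

Emit:
{"api": "step_arm", "payload": {"targets": [[0, 0, 0, -1, 26, 0, 1], [0, 0, 0, -1, 24, 0, 1], [0, 0, 0, -1, 20, 0, 1], [0, 0, 0, -1, 12, 0, 1], [0, 0, 0, -1, 5, 0, 1]]}}

```text
time_s: 6.38
position: [0.4714, 0.3967, 0.3477]
ee_rot: [-0.168, 0.986, -0.0, -0.0]
contact_force: [-0.6, -0.6, -7.3]
finger_gap: 0.0265
finger_force: 58.6
```

Emit:
{"api": "step_arm", "payload": {"targets": [[0, 0, 0, 0, 0, 8, 1], [0, 0, 0, 0, 0, 16, 1], [0, 0, 0, 0, 0, 20, 1], [0, 0, 0, 0, 0, 16, 1], [0, 0, 0, 0, 0, 8, 1]]}}

```text
time_s: 7.0
position: [0.4714, 0.3954, 0.2783]
ee_rot: [-0.167, 0.986, -0.001, -0.001]
contact_force: [0.1, -0.6, -7.2]
finger_gap: 0.0266
finger_force: 58.5
```

```bash
python3 - <<'E'
from h import *
go(471.5,396.6,255.4)
p,d=get_image("side");cv2.imwrite("pics/s3.png",p[200:480,140:440])
C=cloud("side",d);h=cv2.cvtColor(p,cv2.COLOR_BGR2HSV);g=(h[...,0]>50)&(h[...,0]<85)&(h[...,1]>90)&(d>0)
P=C[g];print(len(P),P.min(0),P.max(0))
from scipy.optimize import least_squares
for a,b in((.03,.07),(.09,.125)):
    Q=P[(P[:,2]>a)&(P[:,2]<b)]
    r=least_squares(lambda c:np.hypot(Q[:,0]-c[0],Q[:,1]-c[1])-.031,[.47,.4],loss="soft_l1",f_scale=.002) if len(Q)>20 else None
    print(a,b,len(Q),r and r.x,r and r.cost)
E
```

```text
t 7.0 pos [471.4 395.4 278.3] yAng 109.27 tilt [-0.0012 -0.0016] q [ 1.01  0.28 -0.16 -0.   -1.13 -2.25] F [ 0.1 -0.6 -7.2] M [-0.   -0.01  0.06] gap 0.0266 ff 58.5
tool delta [-0.5  1.2 22.9]
2783 [ 0.08970754 -0.006639    0.01866002] [0.57582903 0.53774763 0.71187032]
0.03 0.07 438 [0.46964308 0.39297144] 0.017594885493135863
0.09 0.125 113 [0.46954526 0.39467995] 2.5702834487209855e-05
```

View pics/s3.png

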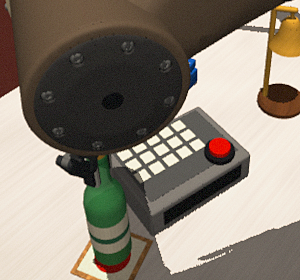

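The bottle hangs upright over the mat; its foot is near (110,265) in the crop, within about 2 mm of centre. I'll lower it gently.

Emit:
{"api": "step_arm", "payload": {"targets": [[0, 0, 0, -1, 1, 6, 1], [0, 0, 0, 0, 0, 6, 1], [0, 0, 0, 0, 0, 4, 1], [0, 0, 0, 0, 0, 2, 1], [0, 0, 0, 0, 0, 0, 1]]}}

```text
time_s: 7.68
position: [0.4722, 0.3974, 0.2619]
ee_rot: [-0.168, 0.986, -0.0, -0.0]
contact_force: [-0.9, -0.7, -6.3]
finger_gap: 0.0264
finger_force: 58.6
```

```bash
python3 - <<'E'
from h import *
go(471.5,396.6,255.4)
E
```

```text
t 7.67 pos [472.2 397.4 261.9] yAng 109.3 tilt [-0.     -0.0001] q [ 1.02  0.29 -0.18  0.   -1.1  -2.25] F [-0.9 -0.7 -6.3] M [0.06 0.01 0.01] gap 0.0264 ff 58.6
tool delta [ 0.9 -0.5  6.5]
```

Emit:
{"api": "step_arm", "payload": {"targets": [[0, 0, 0, 0, 0, 2, 1], [0, 0, 0, 0, 0, 1.5, 1], [0, 0, 0, 0, 0, 1, 1], [0, 0, 0, 0, 0, 0.5, 1], [0, 0, 0, 0, 0, 0, 1]]}}

```text
time_s: 8.3
position: [0.4722, 0.3974, 0.2569]
ee_rot: [-0.168, 0.986, -0.0, -0.0]
contact_force: [-0.9, -0.8, -6.6]
finger_gap: 0.0268
finger_force: 58.6
```

Emit:
{"api": "step_arm", "payload": {"targets": [[0, 0, 0, 0, 0, 0.6, 1], [0, 0, 0, 0, 0, 0.6, 1], [0, 0, 0, 0, 0, 0, 1]]}}

```text
time_s: 8.68
position: [0.4722, 0.3973, 0.2556]
ee_rot: [-0.168, 0.986, -0.0, -0.0]
contact_force: [-1.1, 0.6, -6.4]
finger_gap: 0.0269
finger_force: 58.6
```

Emit:
{"api": "step_arm", "payload": {"targets": [[0, 0, 0, 0, 0, 0.6, 1], [0, 0, 0, 0, 0, 0.4, 1], [0, 0, 0, 0, 0, 0, 1]]}}

```text
time_s: 9.05
position: [0.4724, 0.3975, 0.2555]
ee_rot: [-0.168, 0.986, 0.0, 0.0]
contact_force: [-1.6, -1.2, -0.2]
finger_gap: 0.0267
finger_force: 59.2
```

Emit:
{"api": "step_arm", "payload": {"targets": [[0, 0, 0, 0, 0, 0, 0.2], [0, 0, 0, 0, 0, 0, 0], [0, 0, 0, 0, 0, 0, -0.5], [0, 0, 0, 0, 0, 0, -1], [0, 0, 0, 0, 0, 0, -1]]}}

```text
time_s: 9.68
position: [0.4722, 0.3974, 0.2547]
ee_rot: [-0.168, 0.986, 0.0, 0.0]
contact_force: [-0.4, -0.2, -0.6]
finger_gap: 0.0853
finger_force: 0.0
```

Emit:
{"api": "step_arm", "payload": {"targets": [[0, 0, 0, 0, 0, 0, -1], [0, 0, 0, 0, 0, -15, -1], [0, 0, 0, 0, 0, -40, -1], [0, 0, 0, 0, 0, -50, -1], [0, 0, 0, 0, 0, -50, -1]]}}

```text
time_s: 10.3
position: [0.4721, 0.3971, 0.4126]
ee_rot: [-0.168, 0.986, 0.0, 0.0]
contact_force: [0.4, 0.8, -0.3]
finger_gap: 0.085
finger_force: 0.0
```

```bash
cat > plan.py <<'E'
from h import *
P=np.array([801.,-13.5]);bell=np.array([447.,-93.]);bot_=np.array([471.5,396.6])
e=lambda a:np.array([np.cos(np.radians(a)),np.sin(np.radians(a))])
def fk(q): # world angle arm1, q2,q3 (deg)
    a,b,c=q[0],q[0]+q[1],q[0]+q[1]+q[2];E=P+210*e(a);S=E+210*e(b);return E,S,S+55*e(c),c
def clear(q,o):
    E,S,H,c=fk(q)
    def seg(A,B,w):
        t=np.clip((o-A)@(B-A)/((B-A)@(B-A)),0,1);return np.linalg.norm(A+t*(B-A)-o)-w
    l=(o-H)@e(c);m=(o-H)@e(c+90)
    return min(seg(P,E,19),seg(E,S,19),np.hypot(max(abs(l)-40,0),max(abs(m)-100,0)))
E
python3 - <<'E'
from plan import *
p,d=get_image("top");C=cloud("top",d);z=C[...,2];cv2.imwrite("pics/t2.png",p[130:360,140:560])
roi=np.zeros(z.shape,bool);roi[130:360,140:560]=1
for m,s,c in blobs(roi&(d>0)&(z>.255)&(z<.275),100):print("fin",rect(C[m][:,:2]),C[m].mean(0))
for m,s,c in blobs(roi&(d>0)&(z>.225)&(z<.245),20):print("z.235",np.round(c),s[4],rect(C[m][:,:2]))
q0=np.array([254.6,-47.6,37.5]);q1=np.array([180,-77.4,62.7]);print(fk(q0),fk(q1))
via=[q0,[248,-85,40],[225,-105,60],[200,-100,70],q1]
for a,b in zip(via[:-1],via[1:]):
    for t in np.linspace(0,1,6):
        q=np.array(a)+(np.array(b)-a)*t;E,S,H,c=fk(q);print(np.round(q),"H",np.round(H),"c",round(c),"r",round(np.hypot(*H)),"bell",round(clear(q,bell)-56),"bot",round(clear(q,bot_)-20))
E
```

```text
fin (array([ 534.8, -358.1]), array([18., 90.]), 64.5) [ 0.53450057 -0.35645117  0.26340748]
z.235 [507. 280.] 1139 (array([ 537.3, -352.1]), array([ 78.1, 195.3]), 63.1)
z.235 [484. 270.] 63 (array([ 562.2, -306.8]), array([20.2, 28.5]), 40.5)
z.235 [519. 292.] 37 (array([ 516.9, -377.9]), array([10.3, 33.7]), 58.8)
z.235 [144. 305.] 103 (array([470.9, 389.1]), array([14.8, 28.5]), 82.6)
(array([ 745.23321533, -215.96003489]), array([ 558.12184525, -311.29803983]), array([ 534.44373492, -360.94023047]), np.float64(244.5)) (array([591. , -13.5]), array([545.18991931, 191.44252001]), array([491.9901929 , 205.39920696]), np.float64(165.3))
[255. -48.  38.] H [ 534. -361.] c 244 r 645 bell 133 bot 487
[253. -55.  38.] H [ 510. -326.] c 236 r 606 bell 88 bot 487
[252. -63.  38.] H [ 492. -288.] c 228 r 570 bell 43 bot 487
[251. -70.  39.] H [ 479. -249.] c 220 r 540 bell -3 bot 487
[249. -78.  40.] H [ 472. -209.] c 211 r 516 bell -44 bot 479
[248. -85.  40.] H [ 471. -168.] c 203 r 500 bell -56 bot 437
[248. -85.  40.] H [ 471. -168.] c 203 r 500 bell -56 bot 437
[243. -89.  44.] H [ 46
[... 311 characters left out ...]
.  20.] c 180 r 493 bell -42 bot 257
[ 220. -104.   62.] H [493.  42.] c 178 r 495 bell -19 bot 233
[ 215. -103.   64.] H [495.  65.] c 176 r 500 bell 5 bot 210
[ 210. -102.   66.] H [500.  87.] c 174 r 507 bell 28 bot 186
[ 205. -101.   68.] H [505. 109.] c 172 r 517 bell 52 bot 163
[ 200. -100.   70.] H [513. 131.] c 170 r 530 bell 76 bot 141
[ 200. -100.   70.] H [513. 131.] c 170 r 530 bell 76 bot 141
[196. -95.  69.] H [507. 146.] c 169 r 527 bell 79 bot 126
[192. -91.  67.] H [502. 160.] c 168 r 527 bell 78 bot 111
[188. -86.  66.] H [497. 175.] c 167 r 527 bell 79 bot 95
[184. -82.  64.] H [494. 190.] c 166 r 530 bell 83 bot 80
[180. -77.  63.] H [492. 205.] c 165 r 533 bell 89 bot 65
```

```bash
cat > pp.py <<'E'
from plan import *
from scipy.sparse import coo_matrix
from scipy.sparse.csgraph import dijkstra
A=np.arange(175,259,4.);B=np.arange(-140,-23,4.);Q=np.arange(-120,133,4.)
sh=(len(A),len(B),len(Q));cl=np.zeros(sh)
for i,a in enumerate(A):
  for j,b in enumerate(B):
    for k,c in enumerate(Q):
      q=(a,b,c);E,S,H,h=fk(q);r=np.hypot(*H)
      l=(P-H)@e(h);m=(P-H)@e(h+90)
      pil=np.hypot(max(abs(l)-35,0),max(abs(m)-100,0))-21
      l=(E-H)@e(h);m=(E-H)@e(h+90)
      elb=np.hypot(max(abs(l)-35,0),max(abs(m)-100,0))-19
      cl[i,j,k]=min(clear(q,bell)-56,clear(q,bot_)-20,pil+15,elb+15) if 440<r<780 else -9
print("max",cl.max())
idx=np.arange(cl.size).reshape(sh);src,dst,w=[],[],[]
cost=1+30*np.exp(-np.maximum(cl,0)/12)
for dv in np.ndindex(3,3,3):
  dv=np.array(dv)-1
  if not dv.any():continue
  s0=tuple(slice(max(0,-v),n-max(0,v)) for v,n in zip(dv,sh));s1=tuple(slice(max(0,v),n-max(0,-v)) for v,n in zip(dv,sh))
  ok=(cl[s0]>12)&(cl[s1]>12);src.append(idx[s0][ok]);dst.append(idx[s1][ok]);w.append(((cost[s0]+cost[s1])/2*np.linalg.norm(dv))[ok])
G=coo_matrix((np.concatenate(w),(np.concatenate(src),np.concatenate(dst))),shape=(cl.size,)*2).tocsr()
near=lambda q:idx[tuple(int(np.argmin(abs(g-v))) for g,v in zip((A,B,Q),q))]
s,g=near([254.6,-47.6,37.5]),near([180,-77.4,62.7])
D,pr=dijkstra(G,indices=s,return_predecessors=True);print("cost",D[g])
path=[g]
while path[-1]!=s and pr[path[-1]]>=0:path.append(pr[path[-1]])
path=[np.array([A[i],B[j],Q[k]]) for i,j,k in (np.unravel_index(n,sh) for n in path[::-1])]
np.save("path.npy",path)
for q in path:
  E,S,H,c=fk(q);print(q,"H",np.round(H),"c",c,"r",round(np.hypot(*H)),"bell",round(clear(q,bell)-56),"bot",round(clear(q,bot_)-20))
E
python3 pp.py
```

```text
max 214.385409894997
cost inf
[179. -76.  64.] H [490. 207.] c 167.0 r 532 bell 91 bot 63
```

View pics/t2.png

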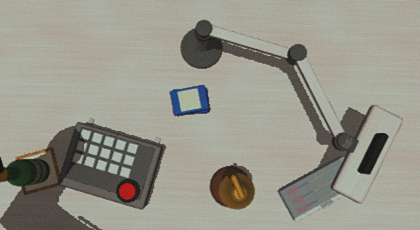

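The bottle stands on the mat at crop (25,172), and the bell is at (232,187). No path exists with arm 1 kept below 259°, so I'll widen the ranges.

```bash
sed -i 's/A=np.arange(175,259,4.);B=np.arange(-140,-23,4.);Q=np.arange(-120,133,4.)/A=np.arange(175,288,4.);B=np.arange(-144,-23,4.);Q=np.arange(-140,141,4.)/' pp.py; time python3 pp.py
```

```text
max 226.0
cost 73.25032192077886
[255. -48.  36.] H [ 535. -361.] c 243.0 r 645 bell 131 bot 487
[259. -52.  40.] H [ 552. -366.] c 247.0 r 662 bell 143 bot 487
[263. -56.  44.] H [ 570. -369.] c 251.0 r 679 bell 154 bot 487
[267. -60.  48.] H [ 589. -372.] c 255.0 r 696 bell 165 bot 487
[271. -64.  52.] H [ 607. -373.] c 259.0 r 712 bell 176 bot 487
[271. -68.  52.] H [ 597. -359.] c 255.0 r 697 bell 155 bot 487
[275. -72.  56.] H [ 616. -359.] c 259.0 r 712 bell 166 bot 487
[279. -76.  60.] H [ 634. -358.] c 263.0 r 728 bell 176 bot 487
[279. -80.  60.] H [ 625. -343.] c 259.0 r 713 bell 155 bot 487
[283. -84.  64.] H [ 643. -341.] c 263.0 r 728 bell 165 bot 487
[283. -88.  64.] H [ 635. -326.] c 259.0 r 714 bell 144 bot 487
[287. -92.  68.] H [ 653. -323.] c 263.0 r 729 bell 154 bot 487
[287. -96.  72.] H [ 650. -309.] c 263.0 r 719 bell 141 bot 487
[ 287. -100.   76.] H [ 647. -295.] c 263.0 r 711 bell 127 bot 487
[ 287. -104.   76.] H [ 642. -279.] c 259.0 r 700 bell 109 bot 487
[ 287. -108.   76.] H [ 638. -264.] c 255.0 r 691 bell 93 bot 487
[ 287. -112.   76.] H [ 635. -248.]
[... 1732 characters left out ...]
560. 124.] c 155.0 r 574 bell 89 bot 170
[ 203. -112.   64.] H [554. 138.] c 155.0 r 571 bell 86 bot 155
[ 203. -108.   64.] H [538. 133.] c 159.0 r 554 bell 85 bot 149
[ 199. -104.   64.] H [533. 147.] c 159.0 r 553 bell 81 bot 134
[ 195. -100.   64.] H [529. 161.] c 159.0 r 553 bell 78 bot 119
[191. -96.  64.] H [525. 175.] c 159.0 r 554 bell 78 bot 105
[187. -92.  64.] H [523. 190.] c 159.0 r 556 bell 80 bot 91
[187. -88.  64.] H [507. 184.] c 163.0 r 540 bell 80 bot 88
[187. -84.  64.] H [492. 178.] c 167.0 r 523 bell 80 bot 92
[183. -80.  64.] H [490. 192.] c 167.0 r 527 bell 85 bot 78
[179. -76.  64.] H [490. 207.] c 167.0 r 532 bell 91 bot 63
real	0m21.566s
user	0m21.710s
sys	0m0.334s
```

```bash
sed -i 's/(175,288,4.);B=np.arange(-144/(175,272,4.);B=np.arange(-136/; s/30\*np.exp(-np.maximum(cl,0)\/12)/10*np.exp(-np.maximum(cl,0)\/10)/' pp.py; python3 pp.py
```

```text
max 226.0
cost 78.73011454170894
[255. -48.  36.] H [ 535. -361.] c 243.0 r 645 bell 131 bot 487
[259. -52.  40.] H [ 552. -366.] c 247.0 r 662 bell 143 bot 487
[263. -56.  44.] H [ 570. -369.] c 251.0 r 679 bell 154 bot 487
[267. -60.  48.] H [ 589. -372.] c 255.0 r 696 bell 165 bot 487
[271. -64.  52.] H [ 607. -373.] c 259.0 r 712 bell 176 bot 487
[271. -68.  56.] H [ 601. -360.] c 259.0 r 700 bell 162 bot 487
[271. -72.  60.] H [ 596. -346.] c 259.0 r 689 bell 147 bot 487
[271. -72.  64.] H [ 599. -346.] c 263.0 r 692 bell 154 bot 487
[271. -76.  68.] H [ 595. -332.] c 263.0 r 682 bell 139 bot 487
[271. -76.  72.] H [ 599. -333.] c 267.0 r 685 bell 146 bot 487
[271. -80.  76.] H [ 596. -318.] c 267.0 r 675 bell 131 bot 487
[271. -84.  80.] H [ 593. -304.] c 267.0 r 667 bell 117 bot 487
[271. -88.  84.] H [ 592. -289.] c 267.0 r 659 bell 102 bot 487
[271. -92.  88.] H [ 592. -275.] c 267.0 r 652 bell 88 bot 487
[271. -96.  92.] H [ 593. -260.] c 267.0 r 647 bell 75 bot 487
[ 271. -100.   96.] H [ 594. -246.] c 267.0 r 643 bell 62 bot 487
[ 271. -104.  100.] H [ 597. -231.] c 267.0
[... 1364 characters left out ...]
61 bell 53 bot 226
[ 211. -116.   96.] H [549.  77.] c 191.0 r 554 bell 48 bot 208
[ 207. -112.   92.] H [541.  94.] c 187.0 r 549 bell 50 bot 189
[ 203. -108.   88.] H [534. 111.] c 183.0 r 546 bell 59 bot 169
[ 199. -104.   84.] H [529. 128.] c 179.0 r 544 bell 73 bot 149
[ 195. -100.   80.] H [525. 146.] c 175.0 r 545 bell 78 bot 129
[191. -96.  76.] H [522. 164.] c 171.0 r 547 bell 78 bot 110
[187. -92.  72.] H [521. 182.] c 167.0 r 552 bell 80 bot 93
[187. -88.  72.] H [505. 177.] c 171.0 r 535 bell 80 bot 95
[187. -84.  72.] H [491. 170.] c 175.0 r 519 bell 80 bot 104
[183. -80.  68.] H [490. 189.] c 171.0 r 525 bell 85 bot 83
[179. -76.  64.] H [490. 207.] c 167.0 r 532 bell 91 bot 63
```

Emit:
{"api": "step_arm", "payload": {"targets": [[0, 0, 0, 6, -24, 0, -1], [0, 0, 0, 13, -49, 0, -1], [0, 0, 0, 13, -50, 0, -1], [0, 0, 0, 13, -50, 0, -1], [0, 0, 0, 13, -50, 0, -1]]}}

```text
time_s: 10.98
position: [0.4905, 0.1652, 0.4096]
ee_rot: [-0.168, 0.986, -0.0, -0.0]
contact_force: [1.2, 0.7, 0.1]
finger_gap: 0.0855
finger_force: 0.0
```

Emit:
{"api": "step_arm", "payload": {"targets": [[0, 0, 0, 13, -50, 0, -1], [0, 0, 0, 13, -50, 0, -1], [0, 0, 0, 13, -50, 0, -1], [0, 0, 0, 13, -50, 0, -1], [0, 0, 0, 13, -50, 0, -1]]}}

```text
time_s: 11.6
position: [0.5114, -0.0919, 0.4097]
ee_rot: [-0.168, 0.986, 0.0, -0.0]
contact_force: [1.1, -0.1, -0.3]
finger_gap: 0.0856
finger_force: 0.0
```

Emit:
{"api": "step_arm", "payload": {"targets": [[0, 0, 0, 13, -50, 0, -1], [0, 0, 0, 13, -50, 0, -1], [0, 0, 0, 13, -50, 0, -1], [0, 0, 0, 13, -50, 0, -1], [0, 0, 0, 13, -50, 0, -1]]}}

```text
time_s: 12.22
position: [0.5326, -0.3491, 0.4095]
ee_rot: [-0.167, 0.986, 0.0, -0.0]
contact_force: [1.4, -0.1, 0.5]
finger_gap: 0.0857
finger_force: 0.0
```

Emit:
{"api": "step_arm", "payload": {"targets": [[0, 0, -0.18, 0, 0, 0, -1], [0, 0, -0.18, 0, 0, 0, -1], [0, 0, -0.18, 0, 0, 0, -1], [0, 0, -0.18, 0, 0, 0, -1], [0, 0, -0.18, 0, 0, 0, -1]]}}

```text
time_s: 12.85
position: [0.5326, -0.3474, 0.4094]
ee_rot: [-0.582, 0.813, 0.0, -0.0]
contact_force: [-0.8, -0.4, -0.4]
finger_gap: 0.0858
finger_force: 0.0
```

Emit:
{"api": "step_arm", "payload": {"targets": [[0, 0, -0.18, 0, 0, 0, -1], [0, 0, -0.18, 0, 0, 0, -1], [0, 0, -0.18, 0, 0, 0, -1], [0, 0, -0.18, 0, 0, 0, -1], [0, 0, -0.18, 0, 0, 0, -1]]}}

```text
time_s: 13.48
position: [0.5326, -0.3473, 0.4094]
ee_rot: [0.878, -0.479, -0.001, 0.0]
contact_force: [-0.4, 0.0, -0.6]
finger_gap: 0.0856
finger_force: 0.0
```

Emit:
{"api": "step_arm", "payload": {"targets": [[0, 0, -0.18, 0, 0, 0, -1], [0, 0, -0.18, 0, 0, 0, -1], [0, 0, -0.18, 0, 0, 0, -1], [0, 0, 0, 0, 0, 0, -1]]}}

```text
time_s: 13.98
position: [0.5328, -0.3473, 0.4095]
ee_rot: [0.973, -0.231, -0.0, -0.0]
contact_force: [0.7, 0.9, 0.4]
finger_gap: 0.0853
finger_force: 0.0
```

```bash
python3 - <<'E'
from h import *
go(534.6,-358,303)
p,d=get_image("top");C=cloud("top",d);z=C[...,2];hsv=cv2.cvtColor(p,cv2.COLOR_BGR2HSV)
m=(hsv[...,0]>12)&(hsv[...,0]<28)&(hsv[...,1]>180)&(hsv[...,2]>110);m[:,350:]=0
for m,s,c in blobs(m):print("cap",np.round(c,1),s[4],ray("top",*c,.239)*1000,C[m].mean(0))
p,d=get_image("wrist");cv2.imwrite("pics/w1.png",p);np.save("pics/w1.npy",d);C=cloud("wrist",d);z=C[...,2]
for m,s,c in blobs((d>0)&(z>.255)&(z<.275),100):print("fin",np.round(c),s[4],rect(C[m][:,:2]),C[m].mean(0))
for m,s,c in blobs((d>0)&(z>.215)&(z<.235),100):print("bar",np.round(c),s[4],rect(C[m][:,:2]))
E
```

```text
t 13.97 pos [ 532.8 -347.3  409.5] yAng -116.72 tilt [-0.0008  0.0003] q [-0.27  0.25  0.09 -0.   -1.42  1.38] F [0.7 0.9 0.4] M [-0.05  0.01 -0.04] gap 0.0853 ff 0.0
tool delta [  6.5   8.8 106.5]
cap [140.3 304. ] 147 [471.65110466 396.04732797 239.        ] [0.47166068 0.39600561 0.23910379]
fin [334. 246.] 4412 (array([ 535.3, -358.7]), array([16. , 88.8]), 63.4) [ 0.53805529 -0.35978588  0.26335359]
bar [324. 211.] 30414 (array([ 543.9, -341.4]), array([108.9, 198.8]), 63.4)
```

View pics/w1.png

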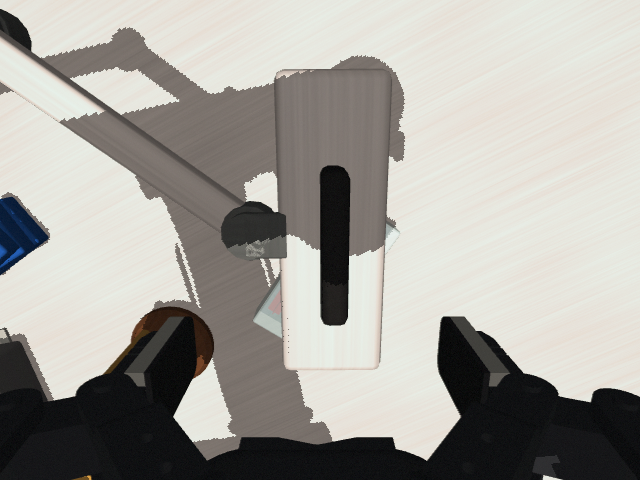

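The wrist view has the fin at (334,246), aligned with the jaws. The bottle's cap reads (471.7,396.0), which is centred on the mat. I'll descend and grip the fin.

Emit:
{"api": "step_arm", "payload": {"targets": [[0, 0, 0, 7, 9, 0, -1], [0, 0, 0, 0, 0, 30, -0.6], [0, 0, 0, 0, 0, 35, -0.4], [0, 0, 0, 0, 0, 25, -0.2], [0, 0, 0, 0, 0, 10, -0.1]]}}

```text
time_s: 14.7
position: [0.5354, -0.3586, 0.3079]
ee_rot: [0.973, -0.231, -0.001, -0.0]
contact_force: [0.2, -0.4, -0.1]
finger_gap: 0.0471
finger_force: 0.0
```

Emit:
{"api": "step_arm", "payload": {"targets": [[0, 0, 0, 0, 0, 3, -0.1], [0, 0, 0, 0, 0, 0, -0.1]]}}

```text
time_s: 14.95
position: [0.5363, -0.3587, 0.3076]
ee_rot: [0.973, -0.23, 0.001, 0.0]
contact_force: [0.2, 0.3, -0.5]
finger_gap: 0.0472
finger_force: 0.0
```

```bash
python3 - <<'E'
from h import *
go(535,-358.4,306)
E
```

```text
t 14.95 pos [ 536.3 -358.7  307.6] yAng -116.65 tilt [ 0.001  -0.0006] q [-0.29  0.31 -0.05  0.   -1.21  1.39] F [ 0.2  0.3 -0.5] M [-0.03 -0.02 -0.04] gap 0.0472 ff 0.0
tool delta [-1.2  0.3  1.6]
```

Emit:
{"api": "step_arm", "payload": {"targets": [[0, 0, 0, -1, 0, 1.5, 0.2], [0, 0, 0, 0, 0, 0, 0.5], [0, 0, 0, 0, 0, 0, 1], [0, 0, 0, 0, 0, 0, 1], [0, 0, 0, 0, 0, 0, 1]]}}

```text
time_s: 15.58
position: [0.5348, -0.3583, 0.3059]
ee_rot: [0.973, -0.23, 0.0, 0.0]
contact_force: [-3.8, -2.3, 5.0]
finger_gap: 0.0152
finger_force: 60.7
```

```bash
cat > rows.py <<'E'
from plan import *
import plan,sys
from scipy.optimize import least_squares
plan.P=P=np.array([801.,-12.])
W=[np.array(w,float) for w in([277,-80,62],[279,-132,74],[272,-142,74],[240,-142,78],[205,-114,68])]
def ik(H,c,q):
    S=H-55*e(c);r=least_squares(lambda v:P+210*e(v[0])+210*e(v[0]+v[1])-S,q[:2],x_scale=10);a,b=r.x
    return np.array([a,b,c-a-b]),np.linalg.norm(r.fun)
def state():
    s=bot.sense();R=Ro.from_quat(s["ee_rot"]).as_matrix();return s["position"][:2]*1000,np.degrees(np.arctan2(R[1,1],R[0,1]))%360,s
GOAL=(np.array([492.,205.5]),165.3)
def dense(pts,step=22,dmax=5):
    out=[]
    for A,B in zip(pts[:-1],pts[1:]):
        n=1
        while True:
            Z=[A+(B-A)*t for t in np.linspace(0,1,n+1)];F=[fk(q) for q in Z]
            if all(np.linalg.norm(u[2]-v[2])<=step and abs(u[3]-v[3])<=dmax for u,v in zip(F[:-1],F[1:])):break
            n+=1
        out+=Z[1:]
    return out
def main(k,guess,nmax=20,step=22):
    H,c,s=state();q,err=ik(H,c,guess);print("t",round(s["time_s"],2),"H",np.round(H,1),"c",round(c,2),"z",round(s["position"][2]*1000,1),"lamp",np.round(q,1),"err",round(err,1),"F",np.round(s["contact_force"],1),"M",np.round(s["wrist_torque"],2),"gap",s["finger_gap"].round(4),"bell",round(clear(q,bell)-56))
    g,_=ik(GOAL[0],GOAL[1],[180,-77]);print("goal q",np.round(g,1))
    Z=dense([q]+W[k:]+[g],step);print("rows left",len(Z))
    x=H;cc=c;mc=999
    for i,z in enumerate(Z):
        mc=min(mc,clear(z,bell)-56)
        _,_,h,a=fk(z);
        if i<nmax:
            d=h-x;print([0,0,round(-np.radians(a-cc),3),round(float(d@e(cc+90)),1),round(float(d@e(cc)),1),0,1],"H",np.round(h),"c",round(a,1),"q",np.round(z),"bell",round(clear(z,bell)-56))
        x,cc=h,a
    print("min bell",round(mc))
E
python3 -c "
from rows import *
main(0,[255,-48])"
```

```text
Traceback (most recent call last):
  File "rows.py", line 23, in main
    H,c,s=state();q,err=ik(H,c,guess);print("t",round(s["time_s"],2),"H",np.round(H,1),"c",round(c,2),"z",round(s["position"][2]*1000,1),"lamp",np.round(q,1),"err",round(err,1),"F",np.round(s["contact_force"],1),"M",np.round(s["wrist_torque"],2),"gap",s["finger_gap"].round(4),"bell",round(clear(q,bell)-56))
                                                                                                                                                                                                                                                            ^^^^^^^^^^^^^^^^^^^^^
AttributeError: 'float' object has no attribute 'round'
```

```bash
sed -i 's/s\["finger_gap"\].round(4)/round(s["finger_gap"],4)/' rows.py; python3 -c "
from rows import *
main(0,[255,-48],100)"
```

```text
t 15.57 H [ 534.8 -358.3] c 243.37 z 305.9 lamp [255.1 -48.5  36.7] err 0.0 F [-3.8 -2.3  5. ] M [-0.86  1.3   0.08] gap 0.0152 bell 129
goal q [180.4 -77.8  62.7]
rows left 37
[0, 0, np.float64(-0.055), 13.0, -8.3, 0, 1] H [ 550. -357.] c 246.5 q [260. -55.  42.] bell 133
[0, 0, np.float64(-0.055), 13.3, -9.1, 0, 1] H [ 566. -354.] c 249.6 q [264. -61.  47.] bell 136
[0, 0, np.float64(-0.055), 13.6, -9.9, 0, 1] H [ 582. -349.] c 252.7 q [268. -67.  52.] bell 139
[0, 0, np.float64(-0.055), 14.0, -10.6, 0, 1] H [ 599. -343.] c 255.9 q [273. -74.  57.] bell 142
[0, 0, np.float64(-0.055), 14.4, -11.3, 0, 1] H [ 615. -336.] c 259.0 q [277. -80.  62.] bell 144
[0, 0, np.float64(0.066), -10.8, -16.9, 0, 1] H [ 608. -317.] c 255.2 q [277. -85.  63.] bell 120
[0, 0, np.float64(0.066), -10.5, -17.1, 0, 1] H [ 602. -298.] c 251.4 q [277. -90.  64.] bell 98
[0, 0, np.float64(0.066), -10.2, -17.3, 0, 1] H [ 598. -278.] c 247.6 q [278. -96.  66.] bell 77
[0, 0, np.float64(0.066), -9.8, -17.5, 0, 1] H [ 596. -258.] c 243.8 q [ 278. -101.   67.] bell 59
[0, 0, np.float64(0.066), -9.5, -17.7, 0, 1] 
[... 1991 characters left out ...]
.   71.] bell 57
[0, 0, np.float64(0.042), -15.6, 10.2, 0, 1] H [560. 110.] c 161.4 q [ 210. -118.   69.] bell 73
[0, 0, np.float64(0.042), -16.3, 9.7, 0, 1] H [556. 129.] c 159.0 q [ 205. -114.   68.] bell 89
[0, 0, np.float64(-0.022), -8.5, 20.2, 0, 1] H [540. 144.] c 160.3 q [ 200. -107.   67.] bell 82
[0, 0, np.float64(-0.022), -9.6, 18.7, 0, 1] H [526. 160.] c 161.5 q [ 195. -100.   66.] bell 79
[0, 0, np.float64(-0.022), -10.6, 17.0, 0, 1] H [513. 175.] c 162.8 q [190. -92.  65.] bell 79
[0, 0, np.float64(-0.022), -11.4, 15.2, 0, 1] H [502. 190.] c 164.0 q [185. -85.  64.] bell 82
[0, 0, np.float64(-0.022), -12.0, 13.3, 0, 1] H [492. 205.] c 165.3 q [180. -78.  63.] bell 90
min bell 11
```

```bash
python3 - <<'E'
from rows import *
for a in(277,283):
  print(a)
  for b in range(-80,-146,-8):
    print(b,[(c,round(clear((a,b,c),bell)-56)) for c in range(-20,141,20)])
E
```

```text
277
-80 [(-20, 66), (0, 78), (20, 102), (40, 115), (60, 141), (80, 175), (100, 185), (120, 185), (140, 185)]
-88 [(-20, 51), (0, 43), (20, 68), (40, 81), (60, 101), (80, 132), (100, 160), (120, 160), (140, 160)]
-96 [(-20, 52), (0, 24), (20, 29), (40, 54), (60, 66), (80, 91), (100, 125), (120, 139), (140, 139)]
-104 [(-20, 48), (0, 31), (20, 6), (40, 23), (60, 42), (80, 56), (100, 86), (120, 121), (140, 124)]
-112 [(-20, 36), (0, 39), (20, 19), (40, -3), (60, 21), (80, 35), (100, 54), (120, 85), (140, 116)]
-120 [(-20, 16), (0, 38), (20, 37), (40, 14), (60, -1), (80, 25), (100, 37), (120, 59), (140, 91)]
-128 [(-20, 7), (0, 30), (20, 49), (40, 43), (60, 16), (80, 11), (100, 37), (120, 49), (140, 72)]
-136 [(-20, 33), (0, 25), (20, 52), (40, 65), (60, 53), (80, 25), (100, 32), (120, 57), (140, 69)]
-144 [(-20, 72), (0, 46), (20, 52), (40, 80), (60, 85), (80, 62), (100, 44), (120, 62), (140, 81)]
283
-80 [(-20, 99), (0, 115), (20, 136), (40, 151), (60, 178), (80, 212), (100, 217), (120, 217), (140, 217)]
-88 [(-20, 77), (0, 77), (20, 104), (40, 115), (60, 137), (80, 169), (100, 192), (120, 192), (140, 192)]
-96 [(-20, 70), (0, 50), (20, 65), (40, 87), (60, 100), (80, 128), (100, 162), (120, 169), (140, 169)]
-104 [(-20, 71), (0, 44), (20, 33), (40, 58), (60, 71), (80, 91), (100, 122), (120, 151), (140, 151)]
-112 [(-20, 63), (0, 55), (20, 26), (40, 25), (60, 52), (80, 63), (100, 87), (120, 120), (140, 139)]
-120 [(-20, 47), (0, 59), (20, 46), (40, 18), (60, 27), (80, 51), (100, 63), (120, 90), (140, 124)]
-128 [(-20, 27), (0, 55), (20, 62), (40, 44), (60, 20), (80, 37), (100, 57), (120, 71), (140, 100)]
-136 [(-20, 32), (0, 44), (20, 70), (40, 71), (60, 46), (80, 32), (100, 55), (120, 70), (140, 88)]
-144 [(-20, 64), (0, 49), (20, 71), (40, 91), (60, 83), (80, 55), (100, 53), (120, 80), (140, 91)]
```

```bash
sed -i 's/^W=.*/W=[np.array(w,float) for w in([279,-78,5],[280,-94,-15],[280,-112,-8],[280,-124,12],[280,-136,38],[273,-143,60],[240,-142,76],[205,-114,68])]/; s/round(-np.radians(a-cc),3)/round(float(-np.radians(a-cc)),3)/' rows.py; python3 -c "
from rows import *
main(0,[255,-48],100)"
```

```text
t 15.57 H [ 534.8 -358.3] c 243.37 z 305.9 lamp [255.1 -48.5  36.7] err 0.0 F [-3.8 -2.3  5. ] M [-0.86  1.3   0.08] gap 0.0152 bell 129
goal q [180.4 -77.8  62.7]
rows left 43
[0, 0, 0.082, 4.1, -4.2, 0, 1] H [ 540. -356.] c 238.7 q [258. -52.  33.] bell 124
[0, 0, 0.082, 3.6, -5.5, 0, 1] H [ 546. -353.] c 234.0 q [261. -56.  29.] bell 118
[0, 0, 0.082, 2.9, -6.7, 0, 1] H [ 552. -350.] c 229.4 q [264. -60.  25.] bell 115
[0, 0, 0.082, 2.0, -7.7, 0, 1] H [ 559. -345.] c 224.7 q [267. -63.  21.] bell 112
[0, 0, 0.082, 1.0, -8.7, 0, 1] H [ 566. -340.] c 220.0 q [270. -67.  17.] bell 112
[0, 0, 0.082, -0.1, -9.5, 0, 1] H [ 573. -334.] c 215.3 q [273. -71.  13.] bell 113
[0, 0, 0.082, -1.4, -10.2, 0, 1] H [ 581. -327.] c 210.7 q [276. -74.   9.] bell 113
[0, 0, 0.082, -2.7, -10.6, 0, 1] H [ 588. -319.] c 206.0 q [279. -78.   5.] bell 109
[0, 0, 0.076, -10.9, -1.3, 0, 1] H [ 585. -308.] c 201.6 q [279. -80.   2.] bell 95
[0, 0, 0.076, -11.0, -1.0, 0, 1] H [ 582. -298.] c 197.2 q [279. -82.   0.] bell 82
[0, 0, 0.076, -11.0, -0.7, 0, 1] H [ 579. -287.] c 192.9 q [279. -84.  -2.] bell 71
[0
[... 2019 characters left out ...]
  72.] bell 43
[0, 0, 0.044, -16.5, 13.0, 0, 1] H [567.  87.] c 164.0 q [ 217. -123.   71.] bell 54
[0, 0, 0.044, -17.6, 12.2, 0, 1] H [561. 108.] c 161.5 q [ 211. -119.   69.] bell 70
[0, 0, 0.044, -18.6, 11.4, 0, 1] H [556. 129.] c 159.0 q [ 205. -114.   68.] bell 89
[0, 0, -0.022, -8.5, 20.2, 0, 1] H [540. 144.] c 160.3 q [ 200. -107.   67.] bell 82
[0, 0, -0.022, -9.6, 18.7, 0, 1] H [526. 160.] c 161.5 q [ 195. -100.   66.] bell 79
[0, 0, -0.022, -10.6, 17.0, 0, 1] H [513. 175.] c 162.8 q [190. -92.  65.] bell 79
[0, 0, -0.022, -11.4, 15.2, 0, 1] H [502. 190.] c 164.0 q [185. -85.  64.] bell 82
[0, 0, -0.022, -12.0, 13.3, 0, 1] H [492. 205.] c 165.3 q [180. -78.  63.] bell 90
min bell 41
```

Emit:
{"api": "step_arm", "payload": {"targets": [[0, 0, 0.082, 4.1, -4.2, 0, 1], [0, 0, 0.082, 3.6, -5.5, 0, 1], [0, 0, 0.082, 2.9, -6.7, 0, 1], [0, 0, 0.082, 2.0, -7.7, 0, 1]]}}

```text
time_s: 16.08
position: [0.5587, -0.3456, 0.3059]
ee_rot: [0.922, -0.387, -0.0, 0.001]
contact_force: [-6.4, -3.0, 6.3]
finger_gap: 0.0153
finger_force: 60.9
```

```bash
python3 -c "
from rows import *
main(0,[267,-63],5)"
```

```text
t 16.07 H [ 558.7 -345.6] c 224.43 z 305.9 lamp [267.  -63.   20.4] err 0.0 F [-6.4 -3.   6.3] M [-1.23  2.01  0.33] gap 0.0153 bell 113
goal q [180.4 -77.8  62.7]
rows left 39
[0, 0, 0.08, 0.9, -8.8, 0, 1] H [ 566. -340.] c 219.8 q [270. -67.  17.] bell 112
[0, 0, 0.08, -0.2, -9.6, 0, 1] H [ 573. -334.] c 215.2 q [273. -70.  13.] bell 113
[0, 0, 0.08, -1.5, -10.3, 0, 1] H [ 581. -327.] c 210.6 q [276. -74.   9.] bell 113
[0, 0, 0.08, -2.8, -10.8, 0, 1] H [ 588. -319.] c 206.0 q [279. -78.   5.] bell 109
[0, 0, 0.076, -10.9, -1.3, 0, 1] H [ 585. -308.] c 201.6 q [279. -80.   2.] bell 95
min bell 41
```

Emit:
{"api": "step_arm", "payload": {"targets": [[0, 0, 0.08, 0.9, -8.8, 0, 1], [0, 0, 0.08, -0.2, -9.6, 0, 1], [0, 0, 0.08, -1.5, -10.3, 0, 1], [0, 0, 0.08, -2.8, -10.8, 0, 1]]}}

```text
time_s: 16.58
position: [0.5884, -0.3183, 0.3059]
ee_rot: [0.848, -0.529, 0.0, 0.001]
contact_force: [-5.6, -3.6, 6.7]
finger_gap: 0.0153
finger_force: 60.9
```

Emit:
{"api": "step_arm", "payload": {"targets": [[0, 0, 0.076, -10.9, -1.3, 0, 1], [0, 0, 0.076, -11.0, -1.0, 0, 1], [0, 0, 0.076, -11.0, -0.7, 0, 1], [0, 0, 0.076, -11.0, -0.4, 0, 1]]}}

```text
time_s: 17.08
position: [0.5769, -0.2754, 0.3059]
ee_rot: [0.759, -0.651, 0.0, 0.0]
contact_force: [-4.5, -2.3, 6.4]
finger_gap: 0.0152
finger_force: 60.9
```

```bash
python3 -c "
from rows import *
main(1,[280,-86],9)
p,d=get_image('top');cv2.imwrite('pics/t3.png',p[130:360,140:560])"
```

```text
t 17.07 H [ 576.9 -275.4] c 188.7 z 305.9 lamp [279.5 -86.3  -4.5] err 0.0 F [-4.5 -2.3  6.4] M [-0.69  1.4   0.15] gap 0.0152 bell 61
goal q [180.4 -77.8  62.7]
rows left 31
[0, 0, 0.077, -10.8, -0.2, 0, 1] H [ 575. -265.] c 184.3 q [280. -88.  -7.] bell 54
[0, 0, 0.077, -10.8, 0.1, 0, 1] H [ 575. -254.] c 179.8 q [280. -90. -10.] bell 51
[0, 0, 0.077, -10.8, 0.4, 0, 1] H [ 574. -243.] c 175.4 q [280. -92. -12.] bell 50
[0, 0, 0.077, -10.8, 0.7, 0, 1] H [ 574. -232.] c 171.0 q [280. -94. -15.] bell 53
[0, 0, 0.048, -18.7, 3.6, 0, 1] H [ 574. -213.] c 168.2 q [280. -98. -13.] bell 52
[0, 0, 0.048, -18.8, 3.1, 0, 1] H [ 575. -194.] c 165.5 q [ 280. -103.  -12.] bell 53
[0, 0, 0.048, -18.9, 2.6, 0, 1] H [ 577. -175.] c 162.8 q [ 280. -108.  -10.] bell 52
[0, 0, 0.048, -19.0, 2.1, 0, 1] H [ 580. -156.] c 160.0 q [ 280. -112.   -8.] bell 51
[0, 0, -0.07, -18.1, 1.8, 0, 1] H [ 585. -139.] c 164.0 q [ 280. -118.    2.] bell 49
min bell 41
```

View pics/t3.png

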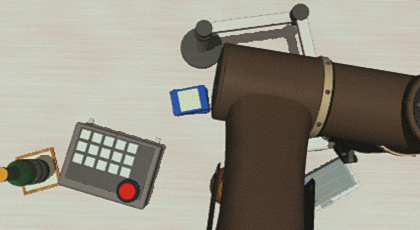

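The elbow is at crop (299,12), as planned. The robot arm hides the head, and the bottle is still upright on the mat. Continuing.

Emit:
{"api": "step_arm", "payload": {"targets": [[0, 0, 0.077, -10.8, -0.2, 0, 1], [0, 0, 0.077, -10.8, 0.1, 0, 1], [0, 0, 0.077, -10.8, 0.4, 0, 1], [0, 0, 0.077, -10.8, 0.7, 0, 1]]}}

```text
time_s: 17.62
position: [0.5741, -0.2322, 0.3059]
ee_rot: [-0.65, 0.76, -0.0, -0.0]
contact_force: [-4.8, -2.4, 7.9]
finger_gap: 0.0152
finger_force: 60.9
```

Emit:
{"api": "step_arm", "payload": {"targets": [[0, 0, 0.048, -18.7, 3.6, 0, 1], [0, 0, 0.048, -18.8, 3.1, 0, 1], [0, 0, 0.048, -18.9, 2.6, 0, 1], [0, 0, 0.048, -19.0, 2.1, 0, 1]]}}

```text
time_s: 18.12
position: [0.5805, -0.1564, 0.3059]
ee_rot: [-0.574, 0.819, -0.001, 0.0]
contact_force: [-0.4, -3.6, 4.6]
finger_gap: 0.0152
finger_force: 60.6
```

```bash
python3 -c "
from rows import *
main(3,[280,-112],12)"
```

```text
t 18.12 H [ 580.5 -156.4] c 160.04 z 305.9 lamp [ 280. -112.   -8.] err 0.0 F [-0.4 -3.6  4.6] M [-1.34 -0.04 -0.45] gap 0.0152 bell 51
goal q [180.4 -77.8  62.7]
rows left 23
[0, 0, -0.069, -18.1, 1.8, 0, 1] H [ 585. -139.] c 164.0 q [ 280. -118.    2.] bell 49
[0, 0, -0.069, -18.1, -2.0, 0, 1] H [ 592. -122.] c 168.0 q [ 280. -124.   12.] bell 52
[0, 0, -0.081, -9.7, -3.7, 0, 1] H [ 597. -113.] c 172.7 q [ 280. -128.   21.] bell 56
[0, 0, -0.081, -9.1, -5.8, 0, 1] H [ 604. -105.] c 177.3 q [ 280. -132.   29.] bell 62
[0, 0, -0.081, -8.0, -7.8, 0, 1] H [613. -97.] c 182.0 q [ 280. -136.   38.] bell 69
[0, 0, -0.07, -14.0, -4.4, 0, 1] H [616. -83.] c 186.0 q [ 276. -140.   49.] bell 74
[0, 0, -0.07, -12.1, -7.7, 0, 1] H [623. -70.] c 190.0 q [ 273. -143.   60.] bell 81
[0, 0, 0.056, -18.0, 2.8, 0, 1] H [617. -53.] c 186.8 q [ 266. -143.   63.] bell 78
[0, 0, 0.056, -18.2, 1.9, 0, 1] H [613. -35.] c 183.6 q [ 260. -143.   66.] bell 73
[0, 0, 0.056, -18.4, 1.0, 0, 1] H [611. -17.] c 180.4 q [ 253. -142.   70.] bell 68
[0, 0, 0.056, -18.5, 0.2, 0, 1] H [610.   1.] c 177.2 q [ 247. -142.   73.] bell 63
[0, 0, 0.056, -18.5, -0.7, 0, 1] H [612.  20.] c 174.0 q [ 240. -142.   76.] bell 60
min bell 41
```

Emit:
{"api": "step_arm", "payload": {"targets": [[0, 0, -0.069, -18.1, 1.8, 0, 1], [0, 0, -0.069, -18.1, -2.0, 0, 1], [0, 0, -0.081, -9.7, -3.7, 0, 1], [0, 0, -0.081, -9.1, -5.8, 0, 1]]}}

```text
time_s: 18.62
position: [0.6046, -0.1051, 0.3059]
ee_rot: [-0.691, 0.723, -0.001, 0.0]
contact_force: [0.4, -4.9, 4.2]
finger_gap: 0.0153
finger_force: 60.8
```

Emit:
{"api": "step_arm", "payload": {"targets": [[0, 0, -0.081, -8.0, -7.8, 0, 1], [0, 0, -0.07, -14.0, -4.4, 0, 1], [0, 0, -0.07, -12.1, -7.7, 0, 1], [0, 0, 0.056, -18.0, 2.8, 0, 1]]}}

```text
time_s: 19.12
position: [0.6187, -0.0537, 0.3059]
ee_rot: [0.747, -0.664, 0.002, -0.001]
contact_force: [5.4, -6.6, 2.3]
finger_gap: 0.0154
finger_force: 60.5
```

Emit:
{"api": "step_arm", "payload": {"targets": [[0, 0, 0.056, -18.2, 1.9, 0, 1], [0, 0, 0.056, -18.4, 1.0, 0, 1], [0, 0, 0.056, -18.5, 0.2, 0, 1], [0, 0, 0.056, -18.5, -0.7, 0, 1]]}}

```text
time_s: 19.62
position: [0.6125, 0.0195, 0.3059]
ee_rot: [-0.668, 0.744, -0.001, 0.0]
contact_force: [2.6, -8.1, 4.5]
finger_gap: 0.0151
finger_force: 60.8
```

```bash
python3 -c "
from rows import *
main(7,[240,-142],12)"
```

```text
t 19.62 H [612.5  19.5] c 173.8 z 305.9 lamp [ 240.3 -142.1   75.7] err 0.0 F [ 2.6 -8.1  4.5] M [-2.7  -0.7  -0.67] gap 0.0151 bell 60
goal q [180.4 -77.8  62.7]
rows left 11
[0, 0, 0.043, -13.0, 15.0, 0, 1] H [599.  34.] c 171.3 q [ 234. -137.   74.] bell 47
[0, 0, 0.043, -14.2, 14.4, 0, 1] H [587.  50.] c 168.9 q [ 229. -133.   73.] bell 41
[0, 0, 0.043, -15.4, 13.8, 0, 1] H [576.  68.] c 166.4 q [ 223. -128.   72.] bell 43
[0, 0, 0.043, -16.6, 13.1, 0, 1] H [568.  87.] c 163.9 q [ 217. -123.   71.] bell 54
[0, 0, 0.043, -17.6, 12.3, 0, 1] H [561. 108.] c 161.5 q [ 211. -119.   69.] bell 70
[0, 0, 0.043, -18.7, 11.5, 0, 1] H [556. 129.] c 159.0 q [ 205. -114.   68.] bell 89
[0, 0, -0.022, -8.5, 20.2, 0, 1] H [540. 144.] c 160.3 q [ 200. -107.   67.] bell 82
[0, 0, -0.022, -9.6, 18.7, 0, 1] H [526. 160.] c 161.5 q [ 195. -100.   66.] bell 79
[0, 0, -0.022, -10.6, 17.0, 0, 1] H [513. 175.] c 162.8 q [190. -92.  65.] bell 79
[0, 0, -0.022, -11.4, 15.2, 0, 1] H [502. 190.] c 164.0 q [185. -85.  64.] bell 82
[0, 0, -0.022, -12.0, 13.3, 0, 1] H [492. 205.] c 165.3 q [180. -78.  63.] bell 90
min bell 41
```

Emit:
{"api": "step_arm", "payload": {"targets": [[0, 0, 0.043, -13.0, 15.0, 0, 1], [0, 0, 0.043, -14.2, 14.4, 0, 1], [0, 0, 0.043, -15.4, 13.8, 0, 1], [0, 0, 0.043, -16.6, 13.1, 0, 1]]}}

```text
time_s: 20.12
position: [0.5673, 0.0879, 0.3059]
ee_rot: [-0.602, 0.798, -0.001, 0.001]
contact_force: [4.4, -3.8, 3.3]
finger_gap: 0.0152
finger_force: 60.4
```

Emit:
{"api": "step_arm", "payload": {"targets": [[0, 0, 0.043, -17.6, 12.3, 0, 1], [0, 0, 0.043, -18.7, 11.5, 0, 1], [0, 0, -0.022, -8.5, 20.2, 0, 1], [0, 0, -0.022, -9.6, 18.7, 0, 1]]}}

```text
time_s: 20.62
position: [0.5248, 0.16, 0.3059]
ee_rot: [-0.586, 0.81, -0.001, 0.001]
contact_force: [3.9, -4.2, 3.2]
finger_gap: 0.0154
finger_force: 60.4
```

Emit:
{"api": "step_arm", "payload": {"targets": [[0, 0, -0.022, -10.6, 17.0, 0, 1], [0, 0, -0.022, -11.4, 15.2, 0, 1], [0, 0, -0.022, -12.0, 13.3, 0, 1], [0, 0, 0, 0, 0, 0, 1]]}}

```text
time_s: 21.12
position: [0.4906, 0.207, 0.3059]
ee_rot: [-0.613, 0.79, 0.001, 0.001]
contact_force: [-3.9, 3.4, 6.6]
finger_gap: 0.0152
finger_force: 61.0
```

```bash
python3 -c "
from rows import *
main(8,[180,-78],12)
p,d=get_image('side');cv2.imwrite('pics/s4.png',p)"
```

```text
t 21.12 H [490.6 207. ] c 165.61 z 305.9 lamp [179.8 -76.8  62.6] err 0.0 F [-3.9  3.4  6.6] M [1.14 1.17 0.16] gap 0.0152 bell 91
goal q [180.4 -77.8  62.7]
rows left 1
[0, 0, 0.005, 1.1, -1.8, 0, 1] H [492. 205.] c 165.3 q [180. -78.  63.] bell 90
min bell 90
```

View pics/s4.png

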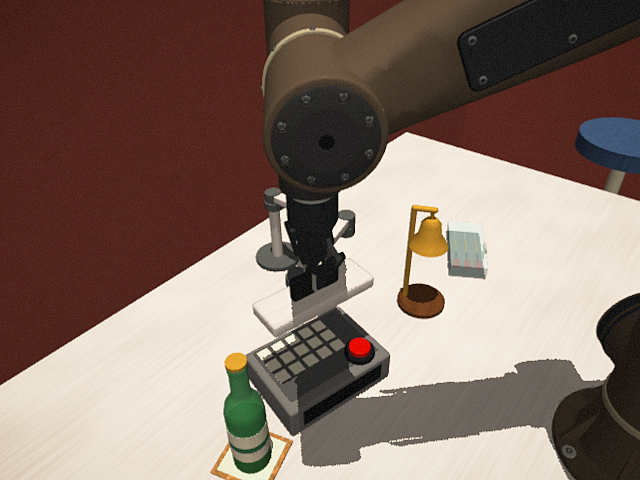

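The bar hangs over the scorer at (315,295). The bell is undisturbed at (422,260), and the bottle stands on the mat at (248,410). I'll trim the last couple of millimetres, release and rise.

Emit:
{"api": "step_arm", "payload": {"targets": [[0, 0, 0.005, 1.1, -1.8, 0, 1], [0, 0, 0, 0, 0, 0, 1], [0, 0, 0, 0, 0, 0, 1]]}}

```text
time_s: 21.55
position: [0.4923, 0.2053, 0.3059]
ee_rot: [-0.61, 0.792, 0.001, 0.001]
contact_force: [-4.1, 5.1, 7.4]
finger_gap: 0.0152
finger_force: 61.0
```

```bash
python3 -c "
from rows import *
main(8,[180,-78],12)"
```

```text
t 21.55 H [492.3 205.3] c 165.24 z 305.9 lamp [180.5 -77.9  62.7] err 0.0 F [-4.1  5.1  7.4] M [1.4  1.41 0.05] gap 0.0152 bell 89
goal q [180.4 -77.8  62.7]
rows left 1
[0, 0, -0.001, -0.1, 0.3, 0, 1] H [492. 205.] c 165.3 q [180. -78.  63.] bell 90
min bell 90
```

Emit:
{"api": "step_arm", "payload": {"targets": [[0, 0, 0, 0, 0, 0, 0.5], [0, 0, 0, 0, 0, 0, 0.2], [0, 0, 0, 0, 0, 0, -0.1], [0, 0, 0, 0, 0, 0, -0.1], [0, 0, 0, 0, 0, -10, -0.1]]}}

```text
time_s: 22.18
position: [0.4919, 0.2037, 0.3149]
ee_rot: [-0.61, 0.792, 0.0, -0.001]
contact_force: [0.1, -0.0, 1.0]
finger_gap: 0.0472
finger_force: 0.0
```

Emit:
{"api": "step_arm", "payload": {"targets": [[0, 0, 0, 0, 0, -30, -0.1], [0, 0, 0, 0, 0, -40, -0.1], [0, 0, 0, 0, 0, -50, -0.1], [0, 0, 0, 0, 0, -20, -0.1], [0, 0, 0, 0, 0, 0, -0.1]]}}

```text
time_s: 22.8
position: [0.4925, 0.204, 0.4578]
ee_rot: [-0.61, 0.792, -0.0, 0.002]
contact_force: [-0.5, 0.5, 0.1]
finger_gap: 0.0473
finger_force: 0.0
```

```bash
python3 - <<'E'
from h import *
go(492,205.5,450)
p,d=get_image("wrist");C=cloud("wrist",d);z=C[...,2];cv2.imwrite("pics/w2.png",p)
for m,s,c in blobs((d>0)&(z>.255)&(z<.275),100):print("wfin",np.round(c),s[4],rect(C[m][:,:2]))
for n in("top","side"):
    p,d=get_image(n);C=cloud(n,d);z=C[...,2]
    if n=="top":cv2.imwrite("pics/t4.png",p[130:360,140:560])
    for m,s,c in blobs((d>0)&(z>.257)&(z<.272)&(abs(C[...,0]-.49)<.15)&(abs(C[...,1]-.2)<.15),60):print(n,"fin",np.round(c),s[4],rect(C[m][:,:2]))
    for m,s,c in blobs((d>0)&(z>.22)&(z<.231)&(abs(C[...,0]-.49)<.15)&(abs(C[...,1]-.2)<.14),200):print(n,"bar",np.round(c),s[4],rect(C[m][:,:2]))
    for m,s,c in blobs((d>0)&(z>.055)&(z<.072)&(abs(C[...,0]-.49)<.15)&(abs(C[...,1]-.2)<.15),200):print(n,"scorer",np.round(c),s[4],rect(C[m][:,:2]))
E
```

```text
t 22.8 pos [492.5 204.  457.8] yAng 165.22 tilt [0.0034 0.0026] q [ 0.76  0.06 -0.03  0.   -1.48 -1.02] F [-0.5  0.5  0.1] M [-0.01  0.02  0.  ] gap 0.0473 ff 0.0
tool delta [-1.3  0.9  7.8]
wfin [318. 238.] 2987 (array([491.7, 205.5]), array([88.8, 16. ]), 75.4)
top fin [237. 298.] 271 (array([490.1, 195.3]), array([67.6, 16.3]), 75.6)
top bar [253. 298.] 1938 (array([501.9, 171.4]), array([138.2, 104.3]), 75.0)
top scorer [231. 262.] 330 (array([560.9, 249.4]), array([97.3, 49.6]), 75.1)
top scorer [269. 302.] 1785 (array([486.1, 183.1]), array([174.1, 160.2]), 75.4)
side fin [313. 272.] 456 (array([492.2, 207.2]), array([88.7, 17.5]), 74.4)
side bar [310. 295.] 2718 (array([491.9, 206.6]), array([199.7,  70. ]), 74.7)
side scorer [312. 361.] 7874 (array([491.2, 205.4]), array([220.8, 162.1]), 75.1)
```

View pics/t4.png

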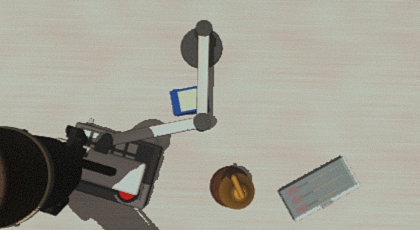

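The fin is at (491.7, 205.5) mm and 75.4°, against the scorer at about (491.6, 205.5) and 75.2°. The bell, boxes and case haven't moved, and the gripper is clear. Handing in.

```bash
python3 -c "
from cell import ticket
print(ticket.hand_in())"
```

```text
the job is handed in; nothing more can be done
None
```

Job handed in: the bottle stands upright within about 1 mm of the beer mat's centre, and the lamp head hangs over the scorer, centred to about 1 mm and in line with its long side to about 0.2°. I saw nothing knocked and the button stayed unpressed; the robot finished clear of everything at about 23 s.

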